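# Tip the rolling pin out of the short-travel drawer

## Robot

A 7-joint arm with a two-finger parallel gripper is mounted at the origin on a cart in front of the work surface, level with it; the furniture and walls round the work are solid. World frame = base frame: x ahead of the robot, y to its left, z up, the work surface at z = 0. Lengths are in m, angles in rad, forces in N, time in s.
With the tool pointing down it reaches from about 0.35 to 0.9 m from the base axis. Payload 8.1 kg.
Tool frame: the origin (TCP) lies between the finger pads; the fingertips stand 22 mm ahead of it and the grasp point (between the pads) lies 3 mm ahead of it (arm.tip_reach is the distance from the TCP to the fingertips, in m); z points along the fingers, y is the line along which they close (so a half turn about z gives the same grasp; the last joint's range is limited). The gripper opens to 92 mm and grips with 3 to 60 N. Pads are 19 mm wide; open, the fingers measure 130 mm over their backs; the gripper's body (75 mm by 190 mm) begins 47 mm behind the grasp point.
Start: joints at [-1.216, 0.434, 0.025, 1.573, -0.012, 1.134, -0.075], TCP at [0.276, 0.561, 0.249] pointing down, gripper open.
Joint ranges: [-2.62, 2.62], [-0.44, 2.09], [-1.27, 1.32], [0.08, 2.57], [-1.32, 4.46], [0.12, 2], [-2.74, 2.74]. Speed limits (rad/s): [2.22, 2.22, 3.01, 3.01, 3.14, 3.14, 3.14].

## Interface

Orientations are given as a rotation vector (axis times angle).
In Python, from cell import telemetry, vision, job, arm gives the robot as it stands. The module is installed in compiled form; this text tells all that it offers.
- The arm moves only by the shell command python3 -m creep 'ROWS' [FORCE]. ROWS is text: rows parted by semicolons, each of 7 numbers parted by spaces: the finger opening in cm, from 0 to 9.18, then the shift along the tool's x, y, z in cm, then the turn, a rotation vector about the tool's x, y, z in degrees. A call has 1 to 5 rows; each row is the pose to reach, as a shift and turn from the pose commanded when the call began, along the tool's axes at that moment; what a row does not reach only later rows make up. A row lasts 1/8 s, in which the tool goes at most 62.5 mm and 10.7 degrees, less where a joint would pass 70% of its speed; a pose out of reach is approached as far as the arm can. A call with a gripper value outside its range is refused whole. The fingers move at their own pace and stop on an object; FORCE is the grip in N (left out, the last holds). Time passes only in rows, so rows that repeat a pose let the fingers close. It gives the time, the measured TCP pose, the force, the opening and the grip force at its end, in the units of the state.
- telemetry.observe(): the state, without advancing time (a new reading comes with each control period).
- vision.get_image(name): name is "scene" or "top" or "wrist"; returns the picture (480x640x3 uint8, red, green, blue); there is no depth.
- vision.camera_info(name): a dict with "fov_y" (degrees; the focal length in pixels is half the picture's height over the tangent of half this angle, whatever the lens; pixels are square), "cx", "cy" (the principal point, pixels), "extrinsics" (4x4, takes a point from camera to world coordinates). Camera axes: x right, y down, z forward; pixel columns grow to the right and rows downward; lengths in m; the calibration is good to about 2 mm. A picture is of the moment at which its call begins: read the wrist's pose just before it. camera_info takes no time and is no camera call; for the wrist camera it gives the pose at the moment of the call.
- job.sign_off(): hands the job in; it is judged then, once.
The state is a dict: "clock": time; "joints": joint angles; "dq": joint speeds; "joint_efforts": joint torques, N m; "position": TCP position; "ee_rot": TCP orientation; "force": force on the tool from outside, world axes, zero at the start; "ft_torque": the same for the moment, N m; "width": opening from 0.0 (shut) to 1.0 (fully open); "gripper_force": force on a finger pad.
Only numpy, scipy, OpenCV 4.12 (cv2) and the standard library are available. Lean on these libraries where they do the work, as an engineer would, in place of code of your own. Each camera call takes 0.05 s, during which the arm holds its last target. There are 200 camera calls.

## Task

Take the rolling pin out of the drawer unit on the worktop: pull the drawer out to its stop, and since it does not open far enough for the pin to be lifted straight out, tip the pin's end at the drawer front up and draw it out slantwise through the gap, without wrenching it against the cabinet's top board. Finish still holding the pin in the gripper, at rest in the air, with all of it at least 5 cm higher than the top of the unit. The peeler and the wooden stick stay in the drawer, and the salt shaker, the spice jar, the mug and the food tin stay where they are.

Things in the scene. Friction and masses are not known exactly. Their poses are not given: they have to be found in the camera images.
- unit: low wooden drawer unit with one drawer, fixed on the worktop, 280 deep x 270 wide x 105 high (mm). Origin: centre of its underside, on the worktop. +x points to its back, so the drawer opens along its -x, roughly to the robot's right; +y is to the left as one faces its front; z up. Carcass front face at x = -140 mm; sides 10 mm thick.
- top_board: the unit's fixed top board, 280 x 270 x 12 mm, underside at z = 93 mm, top at z = 105 mm. Origin: centre of its underside; axes as the unit's.
- lip (a point): middle of the lower front edge of the top board: the fixed edge under which the rear part of the pin still lies when the drawer is fully out. In the unit's frame (-140, 0, 93) mm.
- drawer (a joint): travel of the drawer in m: 0 shut, 0.145 fully out at its fixed stop. It runs stiffly (about 2.5 N) and stays where it is left. The drawer is 250 mm long inside (when shut, from x = -128 to +122 mm of the unit's frame), so at the stop only 133 mm of it stand open in front of the top board.
- knob (a point): centre of the drawer knob's round steel head: 28 mm diameter, its axis along the unit's x, standing 25 mm before the drawer front (total length 34 mm), 53 mm above the worktop. It can be gripped from above across the unit's y. Moves with the drawer.
- front_edge (a point): middle of the top inner edge of the drawer front (12 mm thick), z = 86 mm, so 60 mm above the drawer floor: the edge that the pin must rise over. Moves with the drawer.
- drawer_floor (a point): centre of the drawer's floor, on its upper face (z = 26 mm); axes as the unit's; moves with the drawer. Drawer sides are 40 mm high. A lengthwise divider, 6 mm thick and 34 mm high, splits it: the right compartment (y from -116 to +37 mm) holds the rolling pin, the left one (y from +43 to +116 mm) the peeler and the wooden stick.
- pin: small wooden rolling pin, 215 mm long, 0.12 to 0.23 kg: barrel 130 long x 34 mm diameter, at each end a handle 42.5 long, up to 18 mm diameter. Lies in the right compartment along the unit's x to within about 5 degrees, axis 17 mm above the drawer floor. Origin: on its axis at mid length; its x runs along it to the far end. Round: it may have rolled about x.
- pin_front (a point): the tip of the pin's handle next to the drawer front, on its axis
- peeler: vegetable peeler with a black handle, 170 x 25 x 18 mm, lying lengthwise in the left compartment; stays in the drawer
- stick: flat wooden spatula stick, 213 x 17 x 6 mm, lying lengthwise in the left compartment; stays in the drawer
- salt_shaker: glass salt shaker with a steel cap, 44 mm in diameter, 90 mm high, standing on the rear part of the unit's top; origin at its foot
- spice_jar: spice jar, 45 mm in diameter, 106 mm high, standing on the rear part of the unit's top; origin at its foot
- mug: striped mug, 86 mm in diameter, 90 mm high, with a handle, standing on the worktop beyond the right side of the drawer; origin at its foot
- pin_rear (a point): the tip of the pin's far handle (under the top board), on its axis
- tin: round food tin, 75 mm in diameter, 58 mm high, standing on the worktop at the left; origin at its foot

How it is judged:
On the way, in this order (a step that is already met when the one before it is completed fails the run):
1. the drawer is pulled out to its stop (within 7 mm) (value of joint drawer above 0.138 m), for 0.1 s.
2. the pin goes slantwise through the gap: its tip at the drawer front is above that front while its far tip is still under the top board (z of pin_front in the frame of front_edge above 0 m and z of pin_rear in the frame of lip below 0 m and x of pin_rear in the frame of lip above 0 m), for 0.05 s.
At the end, for the whole second after the job is handed in: The gripper holds the pin in the air, at rest (under 0.03 m/s), touching no part of the drawer unit, with both its tips above z = 0.15 m (45 mm over the unit's top); the peeler and the wooden stick still lie in the drawer (within 30 mm above its floor) (height (world z) of each of pin_front, pin_rear above 0.15 m and contact force between pin and the fingers above 2 N and contact force between pin and unit below 0.1 N and linear speed of pin below 0.03 m/s and z of peeler in the frame of drawer_floor between -0.01 and 0.03 m and z of stick in the frame of drawer_floor between -0.01 and 0.03 m); the arm keeps its last pose, push and grip.
It fails at once if the pin is wrenched against the top board with more than 25 N (contact force between pin and top_board above 25 N).
It fails at once if the salt shaker is moved more than 3 cm (distance of salt_shaker from where it was at the start of the episode above 0.03 m).
It fails at once if the spice jar is moved more than 3 cm (distance of spice_jar from where it was at the start of the episode above 0.03 m).
It fails at once if the mug is moved more than 3 cm (distance of mug from where it was at the start of the episode above 0.03 m).
It fails at once if the food tin is moved more than 3 cm (distance of tin from where it was at the start of the episode above 0.03 m).
It also fails if it takes over 58 s, if anything falls off the work surface, if the arm or the gripper's body presses on something with over 40 N, if the wrist force passes 120 N, or if a joint passes its speed limit or range.

## Working session

There is one attempt and no reset: what is moved stays moved. The work goes in short steps, Python scripts to look and compute and a shell command to move; the robot and the scene stay as the last step left them, time stands still between calls to the robot, and variables do not carry over. Pictures are saved under pics/ and viewed, at most 10 in all, crops included, and the job is handed in when it is done.

```bash
mkdir -p pics; python3 - <<'E'
from cell import telemetry, vision
import cv2,numpy as np
print(telemetry.observe())
for n in("scene","top"):
    im=vision.get_image(n);cv2.imwrite(f"pics/{n}0.png",im[:,:,::-1]);i=vision.camera_info(n);print(n,i)
E
```

```text
{'clock': 0.0, 'joints': array([-1.2156219 ,  0.43519059,  0.02501465,  1.57407991, -0.01155863,
        1.13398913, -0.07509023]), 'dq': array([-0.0007924 , -0.00030742, -0.00098409, -0.00074573, -0.0015644 ,
       -0.00027298,  0.00054085]), 'joint_efforts': array([ 1.07651871e-03, -6.67858171e+01,  9.85381790e-01, -3.14450562e+01,
       -6.04390819e-02,  4.27921931e-02,  1.62728306e-04]), 'position': array([0.27609678, 0.56019387, 0.24797221]), 'ee_rot': array([-7.12895404e-01, -3.05947784e+00,  2.38034481e-03]), 'force': array([-0.8174702 , -0.73298658,  0.10235909]), 'ft_torque': array([ 0.06851084, -0.03598578,  0.01911491]), 'gripper_force': 0.0, 'width': 1.0005198457944315}
scene {'fov_y': 55.44198947589139, 'cx': 310.45865111125164, 'cy': 238.7195136895732, 'extrinsics': array([[ 0.73965221, -0.25728922,  0.62186563, -0.21427302],
       [-0.67298231, -0.28698627,  0.68171379, -0.80917322],
       [ 0.00306929, -0.92273568, -0.38542112,  0.56571795],
       [ 0.        ,  0.        ,  0.        ,  1.        ]])}
top {'fov_y': 56.50670302266594, 'cx': 321.06878570526936, 'cy': 232.48438433320794, 'extrinsics': array([[ 0.02683965, -0.97614633,  0.2154483 ,  0.3222672 ],
       [-0.99961289, -0.02778824, -0.00137449,  0.00509936],
       [ 0.00732863, -0.215328  , -0.97651428,  1.15887531],
       [ 0.        ,  0.        ,  0.        ,  1.        ]])}
```

View pics/scene0.png

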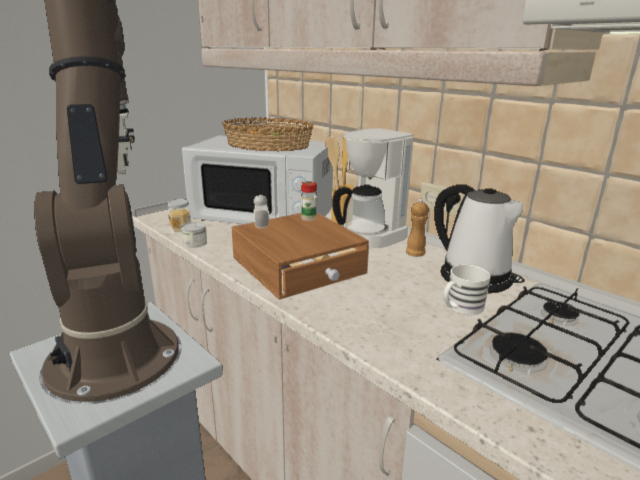

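View pics/top0.png

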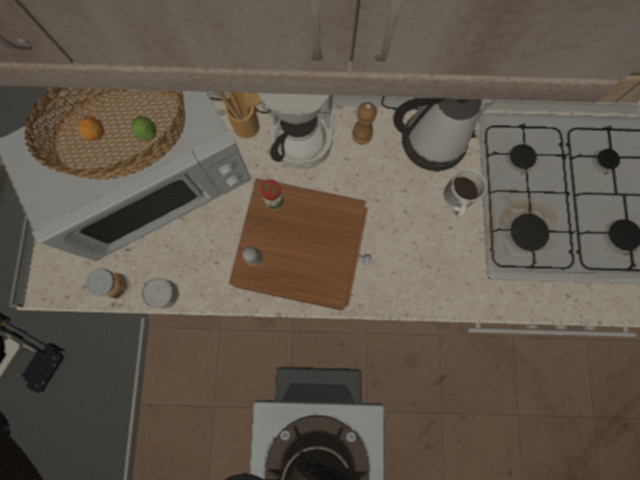

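The scene picture shows the unit with its knob at (333,274) and the mug at (468,290). In the top picture the unit's top has corners near (260,180), (366,200), (345,307) and (231,284). The knob is at (367,259), the shaker at (252,256), the jar at (271,195), the mug at (466,190) and the tin at (158,293).

```bash
cat > h.py <<'E'
from cell import telemetry, vision
import cv2,numpy as np
from scipy.spatial.transform import Rotation as R
def ray(n,uv,info=None):
    i=info or vision.camera_info(n);f=240/np.tan(np.radians(i['fov_y']/2));E=i['extrinsics']
    d=E[:3,:3]@np.array([(uv[0]-i['cx'])/f,(uv[1]-i['cy'])/f,1]);return E[:3,3],d
def onz(n,uv,z,info=None):
    o,d=ray(n,uv,info);return o+d*(z-o[2])/d[2]
def proj(n,p,info=None):
    i=info or vision.camera_info(n);f=240/np.tan(np.radians(i['fov_y']/2));E=i['extrinsics']
    q=E[:3,:3].T@(np.asarray(p)-E[:3,3]);return q[:2]/q[2]*f+[i['cx'],i['cy']]
def tri(a,b):
    (o1,d1),(o2,d2)=ray(*a),ray(*b);t=np.linalg.lstsq(np.c_[d1,-d2],o2-o1,rcond=None)[0]
    p,q=o1+t[0]*d1,o2+t[1]*d2;return (p+q)/2,np.linalg.norm(p-q)
E
python3 - <<'E'
from h import *
im=cv2.imread('pics/top0.png');hsv=cv2.cvtColor(im,cv2.COLOR_BGR2HSV)
roi=np.zeros(im.shape[:2],np.uint8);roi[170:313,220:375]=1
m=((hsv[...,1]>90)&(hsv[...,0]<25)&(roi>0)).astype(np.uint8)
m=cv2.morphologyEx(m,cv2.MORPH_OPEN,np.ones((5,5)))
c=max(cv2.findContours(m,0,2)[0],key=cv2.contourArea);
h=cv2.convexHull(c);ap=cv2.approxPolyDP(h,6,True)[:,0];print(ap)
P=np.array([onz('top',p,.105) for p in ap]);print(P.round(4));print(np.linalg.norm(P-np.roll(P,-1,0),axis=1))
for uv in[(367,259)]:print('knob',onz('top',uv,.053), 'tri',tri(('top',(367,259)),('scene',(333,274))))
for n,uv,z in[('salt',(252,256),.09+.105),('jar',(269,188),.211),('mug',(466,187),.09),('tin',(158,293),.058)]:print(n,onz('top',uv,z).round(3))
s=telemetry.observe();print(R.from_rotvec(s['ee_rot']).as_matrix().round(3))
cv2.imwrite('pics/crop1.png',cv2.resize(im[170:320,220:400],None,fx=4,fy=4,interpolation=2))
E
```

```text
[[256 180]
 [363 201]
 [343 308]
 [230 283]]
[[ 0.6833  0.1684  0.105 ]
 [ 0.6369 -0.0972  0.105 ]
 [ 0.3761 -0.0523  0.105 ]
 [ 0.4269  0.2147  0.105 ]]
[0.26962498 0.26463616 0.27177547 0.26052996]
knob [ 0.50154016 -0.1132929   0.053     ] tri (array([ 0.49944107, -0.11165555,  0.05676861]), np.float64(0.0037962119840498037))
salt [0.478 0.153 0.195]
jar [0.629 0.122 0.211]
mug [ 0.685 -0.357  0.09 ]
tin [0.402 0.398 0.058]
[[-0.897  0.442 -0.   ]
 [ 0.442  0.897 -0.001]
 [-0.    -0.001 -1.   ]]
```

View pics/crop1.png

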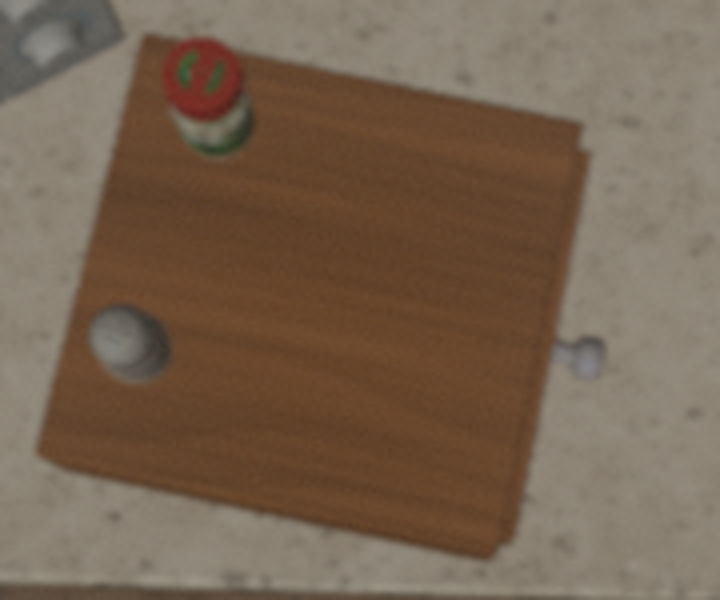

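The crop shows the drawer slightly ajar. The unit's yaw is about 80° and the knob sits on its axis.

```bash
cat >> h.py <<'E'
C=np.array([.531,.058,0]);YAW=80.
def axes():
    a=np.radians(YAW);return np.array([np.cos(a),np.sin(a),0]),np.array([-np.sin(a),np.cos(a),0])
def U(x,y,z):
    ux,uy=axes();return C+x*ux+y*uy+[0,0,z]
def inU(p):
    ux,uy=axes();d=np.asarray(p)-C;return np.array([d@ux,d@uy,d[2]])
def plan(tcp,tilt=0,yaw=0):
    "tool x along unit +x, z down, turned by yaw about world z, then tilt (deg) about tool y"
    ux,uy=axes();T=R.from_euler('z',yaw,degrees=True)*R.from_matrix(np.c_[ux,-uy,[0,0,-1]])*R.from_euler('y',tilt,degrees=True)
    s=telemetry.observe();Rc=R.from_rotvec(s['ee_rot'])
    print('shift cm',(Rc.inv().apply(tcp-s['position'])*100).round(2),'turn',np.degrees((Rc.inv()*T).as_rotvec()).round(1))
E
python3 - <<'E'
from h import *
print(inU([.4995,-.112,.055]))
plan(U(-.18,0,.25))
E
python3 -m creep '9 0 0 -6 0 0 0'
```

```text
[-0.17288724  0.00150125  0.055     ]
shift cm [-50.1  -51.07  -0.12] turn [-0.1  0.1 73.8]
clock: 0.22
position: [0.2751, 0.5582, 0.3043]
ee_rot: [-0.712, -3.058, 0.016]
force: [1.5, 2.2, 1.7]
width: 0.984
gripper_force: 0.0
```

```bash
python3 -m creep '7 -50 -51 0 0 0 74;7 -50 -51 0 0 0 74;7 -50 -51 0 0 0 74;7 -50 -51 0 0 0 74;7 -50 -51 0 0 0 74'; python3 -c "
from h import *
plan(U(-.18,0,.25))"
```

```text
clock: 0.85
position: [0.3741, 0.2616, 0.3086]
ee_rot: [-2.026, -2.401, 0.0]
force: [0.9, 0.0, -0.1]
width: 0.758
gripper_force: 0.0
shift cm [-39.66   5.97   5.86] turn [-0.  -0.  19.7]
```

```bash
python3 -m creep '6 -39.7 6 2 0 0 19.7;6 -39.7 6 2 0 0 19.7;6 -39.7 6 2 0 0 19.7;6 -39.7 6 2 0 0 19.7;6 -39.7 6 2 0 0 19.7'; python3 -c "
from h import *
plan(U(-.18,0,.15),10)"
```

```text
clock: 1.48
position: [0.4738, -0.0337, 0.2931]
ee_rot: [-2.4, -2.027, -0.001]
force: [0.7, 0.1, -0.2]
width: 0.65
gripper_force: 0.0
shift cm [-8.01  3.98 14.31] turn [-0.  10.   0.4]
```

```bash
python3 -m creep '6 -8 4 4 0 5 0.4;6 -8 4 10 0 10 0.4;6 -8 4 14.3 0 10 0.4;6 -8 4 14.3 0 10 0.4;6 -8 4 14.3 0 10 0.4'; python3 - <<'E'
from h import *
w=vision.camera_info('wrist');im=vision.get_image('wrist');cv2.imwrite('pics/w1.png',im[:,:,::-1])
print(proj('wrist',[.4995,-.112,.053],w)); plan(U(-.175,0.0015,.064),10)
E
```

```text
clock: 2.1
position: [0.5004, -0.1172, 0.1516]
ee_rot: [-2.316, -1.943, -0.203]
force: [1.0, -0.2, 1.4]
width: 0.652
gripper_force: 0.0
[318.91867916 273.53640191]
shift cm [-1.28 -0.25  8.74] turn [ 0.1 -0.   0.1]
```

View pics/w1.png

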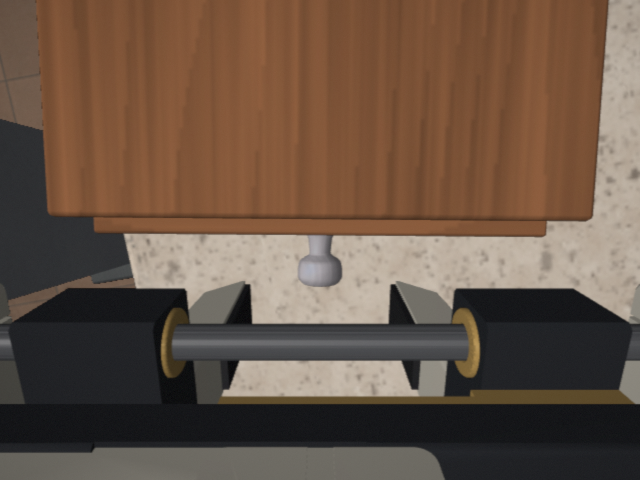

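The wrist picture shows the knob head at (320,270), within 4 px of the predicted point. I'll descend, grip it and pull.

```bash
python3 -m creep '6 -1.3 -0.2 4.5 0 0 0;6 -1.3 -0.2 8.7 0 0 0;6 -1.3 -0.2 8.7 0 0 0;2 -1.3 -0.2 8.7 0 0 0;2 -1.3 -0.2 8.7 0 0 0' 30;  python3 -m creep '2 0 0 0 0 0 0;2 0 0 0 0 0 0;2 0 0 0 0 0 0'; python3 -c "
from h import *
ux,uy=axes();p=telemetry.observe()['position'];print(inU(p));plan(p-.13*ux,10)"
```

```text
clock: 2.78
position: [0.4995, -0.1152, 0.0644]
ee_rot: [-2.317, -1.944, -0.206]
force: [0.6, -0.6, -0.5]
width: 0.484
gripper_force: 0.0
clock: 3.15
position: [0.5004, -0.1154, 0.0633]
ee_rot: [-2.319, -1.944, -0.206]
force: [5.2, -0.8, 2.4]
width: 0.284
gripper_force: 30.0
[-1.76095263e-01 -4.63208529e-06  6.33282278e-02]
shift cm [-1.28e+01  1.00e-02 -2.25e+00] turn [ 0.2  0.  -0. ]
```

```bash
python3 -m creep '2 -2.6 0 -0.45 0 0 0;2 -5.1 0 -0.9 0 0 0;2 -7.7 0 -1.35 0 0 0;2 -10.2 0 -1.8 0 0 0;2 -12.3 0 -2.17 0 0 0'; python3 -m creep '2 0 0 0 0 0 0;2 -0.5 0 -0.09 0 0 0;2 -0.8 0 -0.14 0 0 0;2 -0.8 0 -0.14 0 0 0'; python3 -c "
from h import *
p=telemetry.observe()['position'];print(inU(p))"
```

```text
clock: 3.78
position: [0.4777, -0.2383, 0.0633]
ee_rot: [-2.316, -1.943, -0.206]
force: [3.7, 4.1, 5.6]
width: 0.288
gripper_force: 30.0
clock: 4.28
position: [0.4763, -0.2457, 0.0633]
ee_rot: [-2.317, -1.943, -0.205]
force: [2.4, 0.6, 7.1]
width: 0.287
gripper_force: 30.0
[-0.30853012  0.00110947  0.06326606]
```

```bash
python3 -m creep '2 -0.4 0 -0.07 0 0 0;2 -0.7 0 -0.12 0 0 0;2 -0.9 0 -0.16 0 0 0;2 -0.9 0 -0.16 0 0 0'; python3 -c "
from h import *
p=telemetry.observe()['position'];print(inU(p))"
```

```text
clock: 4.78
position: [0.4757, -0.2491, 0.0632]
ee_rot: [-2.307, -1.943, -0.212]
force: [6.8, 13.8, 10.8]
width: 0.285
gripper_force: 30.0
[-0.31204839  0.00111265  0.06317773]
```

```bash
python3 -m creep '2 0.4 0 0.07 0 0 0;2 0.4 0 0.07 0 0 0;4.5 0.4 0 0.07 0 0 0;6 0.4 0 0.07 0 0 0;6 0.4 0 0.07 0 0 0'; python3 -m creep '6 -1 0 -5 0 0 0;6 -2.5 0 -11 0 0 0;6 -4 0 -17 0 0 0;6 -4 0 -17 0 0 0;6 -4 0 -17 0 0 0'; python3 - <<'E'
from h import *
w=vision.camera_info('wrist');im=vision.get_image('wrist');cv2.imwrite('pics/w2.png',im[:,:,::-1])
t=vision.get_image('top');cv2.imwrite('pics/top2.png',t[:,:,::-1])
np.save('w2.npy',w['extrinsics']);print(w['fov_y'],w['cx'],w['cy'])
for x,y,z in[(-.273,0,.086),(-.14,0,.105),(-.14,.037,.06)]:print(proj('wrist',U(x,y,z),w),proj('top',U(x,y,z)))
E
```

```text
clock: 5.4
position: [0.4736, -0.2508, 0.0621]
ee_rot: [-2.316, -1.941, -0.201]
force: [-0.2, -0.6, -0.4]
width: 0.561
gripper_force: 0.0
clock: 6.02
position: [0.4618, -0.3183, 0.2223]
ee_rot: [-2.316, -1.941, -0.202]
force: [1.2, 0.3, -1.3]
width: 0.652
gripper_force: 0.0
62.80060628104701 319.94270386242516 242.42773662809864
[325.46556959 116.12894632] [408.65168167 265.29356611]
[ 325.69176815 -111.32678226] [355.39628113 253.06736419]
[274.36178144 -61.92415028] [351.15125976 270.6138969 ]
```

View pics/w2.png

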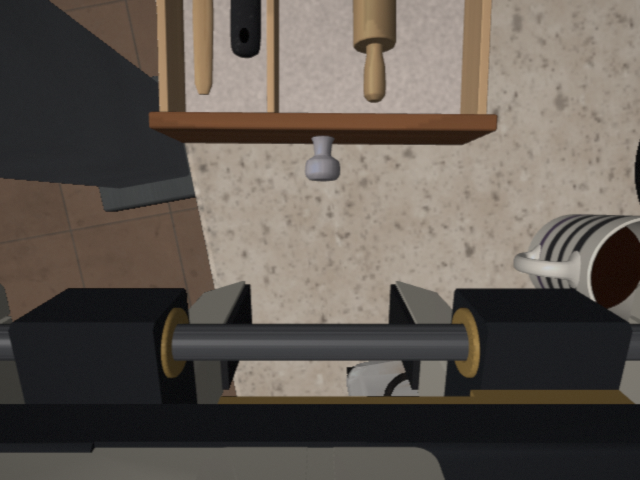

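The drawer is out. In the wrist picture the pin's front handle tip is at (373,101) and its barrel starts at row 49, well clear of the divider at column 272. I'll move over it to measure its axis.

```bash
python3 - <<'E'
from h import *
E=np.load('w2.npy');i=dict(fov_y=62.80060628104701,cx=319.94270386242516,cy=242.42773662809864,extrinsics=E)
for uv in[(373,101),(375,49),(376,5)]:print(inU(onz('wrist',uv,.043,i)))
print(inU(onz('wrist',(375,49),.05,i)),inU(onz('wrist',(272,110),.06,i)))
plan(U(-.24,-.04,.22),0)
E
```

```text
[-0.25178862 -0.03870753  0.043     ]
[-0.21174869 -0.03987017  0.043     ]
[-0.17860576 -0.04028929  0.043     ]
[-0.21440636 -0.03893084  0.05      ] [-0.26262629  0.0403951   0.06      ]
shift cm [13.94  4.31  2.6 ] turn [ -0.2 -10.1  -0. ]
```

```bash
python3 -m creep '6 13.9 4.3 2.6 -0.2 -10 0;6 13.9 4.3 2.6 -0.2 -10 0;6 13.9 4.3 2.6 -0.2 -10 0;6 13.9 4.3 2.6 -0.2 -10 0;6 13.9 4.3 2.6 -0.2 -10 0'; python3 - <<'E'
from h import *
w=vision.camera_info('wrist');im=vision.get_image('wrist')[:,:,::-1].copy();cv2.imwrite('pics/w3.png',im)
np.save('w3.npy',w['extrinsics'])
print(telemetry.observe()['position'])
g=im.astype(int)
# pin mask: warm wood, inside drawer compartment
hsv=cv2.cvtColor(im,cv2.COLOR_BGR2HSV)
m=(hsv[...,1]>70)&(hsv[...,0]<25)&(hsv[...,2]>70)
for x in(-.235,-.205,-.19,-.175,-.16,-.15):
    r=int(round(proj('wrist',U(x,-.04,.043),w)[1]));a=proj('wrist',U(x,.03,.043),w)[0];b=proj('wrist',U(x,-.1,.043),w)[0]
    if not 0<=r<480: continue
    lo,hi=sorted((int(a),int(b)));c=np.where(m[r,lo:hi])[0]+lo
    if len(c):print(x,r,c.min(),c.max(),inU(onz('wrist',((c.min()+c.max())/2,r),.043,w))[:2].round(4),len(c))
E
```

```text
clock: 6.75
position: [0.5283, -0.187, 0.2203]
ee_rot: [2.407, 2.018, 0.0]
force: [-0.1, -0.3, -0.2]
width: 0.654
gripper_force: 0.0
[ 0.52811932 -0.18785888  0.22061506]
-0.235 218 311 330 [-0.2351 -0.0394] 20
-0.205 181 300 340 [-0.2053 -0.039 ] 37
-0.19 161 299 336 [-0.1898 -0.0371] 38
-0.175 141 299 336 [-0.1747 -0.0371] 38
-0.16 121 298 336 [-0.16   -0.0368] 39
-0.15 107 298 336 [-0.1499 -0.0369] 39
```

View pics/w3.png

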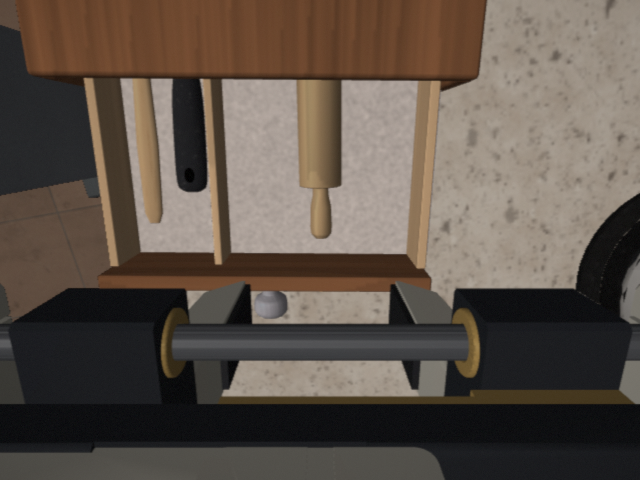

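The pin's axis lies along the unit's x at y ≈ -39 mm. Its front tip (320,238) is at x ≈ -251 mm and the barrel front (row 186) at -211 mm. I'll grip at x = -195 mm.

```bash
python3 -c "
from h import *
plan(U(-.195,-.039,.053),0)"
```

```text
shift cm [ 4.77 -0.12 16.76] turn [ 0.1  0.  -0.1]
```

```bash
python3 -m creep '6 4.7 -0.1 3 0 0 0;6 4.7 -0.1 8 0 0 0;6 4.7 -0.1 13 0 0 0;6 4.7 -0.1 15.5 0 0 0;6 4.7 -0.1 16.2 0 0 0'; python3 -m creep '6 0 0 0.5 0 0 0;6 0 0 0.5 0 0 0'; python3 -c "
from h import *
print(inU(telemetry.observe()['position']));plan(U(-.195,-.039,.053),0)"
```

```text
clock: 7.42
position: [0.5351, -0.1421, 0.0578]
ee_rot: [2.41, 2.015, -0.001]
force: [0.4, -0.3, 0.4]
width: 0.654
gripper_force: 0.0
clock: 7.68
position: [0.5372, -0.1412, 0.055]
ee_rot: [2.406, 2.015, 0.004]
force: [-0.1, -0.3, 0.8]
width: 0.651
gripper_force: 0.0
[-0.19508225 -0.04064443  0.05496699]
shift cm [ 0.01 -0.17  0.2 ] turn [ 0.2 -0.  -0.1]
```

```bash
python3 -m creep '5 0 -0.1 0.1 0 0 0;2.5 0 -0.1 0.1 0 0 0;2.5 0 -0.1 0.1 0 0 0;2.5 0 -0.1 0.1 0 0 0;2.5 0 -0.1 0.1 0 0 0' 50; python3 -m creep '2.5 0 0 0 0 0 0;2.5 0 0 0 0 0 0'; python3 -c "
from h import *
print(inU(telemetry.observe()['position']))
# rotate about the pin's rear tip/handle: tool poses for tilt th (front up => turn -y?)
ux,uy=axes()
"
```

```text
clock: 8.3
position: [0.536, -0.1405, 0.0535]
ee_rot: [2.406, 2.017, 0.004]
force: [-0.7, 0.0, 4.2]
width: 0.361
gripper_force: 50.0
clock: 8.55
position: [0.536, -0.1404, 0.0535]
ee_rot: [2.406, 2.017, 0.004]
force: [0.4, 0.9, 4.8]
width: 0.362
gripper_force: 50.0
[-0.19452228 -0.03934673  0.05345851]
```

```bash
python3 -m creep '2.5 0 0 -1.1 0 -4 0;2.5 0.1 0 -2.2 0 -8 0;2.5 0.15 0 -3.1 0 -11.5 0;2.5 0.2 0 -4 0 -15 0;2.5 0.2 0 -4 0 -15 0'; python3 - <<'E'
from h import *
s=telemetry.observe();Rc=R.from_rotvec(s['ee_rot']);p=s['position']
for x in(-.057,0,.158):print(inU(p+Rc.apply([x,0,.0105])).round(4))
print(s['force'],s['width'])
for t,x,z in[(18,-.21,.092),(22,-.225,.101)]:
    a=np.radians(t);plan(U(x+.0105*np.sin(a),-.039,z+.0105*np.cos(a)),-t)
im=vision.get_image('scene');cv2.imwrite('pics/s3.png',cv2.resize(im[200:320,210:450,::-1],None,fx=3,fy=3,interpolation=2))
E
```

```text
clock: 9.18
position: [0.5363, -0.1369, 0.0927]
ee_rot: [2.263, 1.903, -0.296]
force: [0.1, 0.4, -2.6]
width: 0.363
gripper_force: 50.0
[-0.2487 -0.0392  0.0974]
[-0.1937 -0.0391  0.0826]
[-0.0411 -0.0389  0.0417]
[ 0.14212933  0.40706997 -2.58060638] 0.3634213684213731
shift cm [-1.76 -0.01 -0.48] turn [ 0.2 -3.   0.1]
shift cm [-3.37 -0.01 -0.96] turn [ 0.2 -7.   0.1]
```

View pics/s3.png

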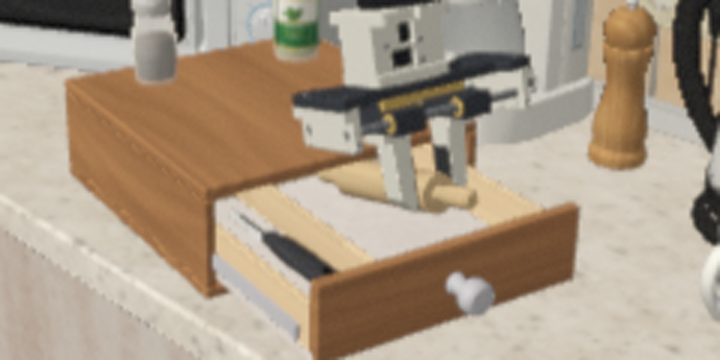

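The crop shows the pin held with its front handle tip at crop (472,197), risen, and nothing pressing. I'll check that tip against the prediction while going on.

```bash
python3 -m creep '2.5 -0.9 0 -0.25 0 -1.5 0;2.5 -1.8 0 -0.5 0 -3 0;2.5 -2.6 0 -0.7 0 -5 0;2.5 -3.4 0 -1 0 -7 0;2.5 -3.4 0 -1 0 -7 0'; python3 - <<'E'
from h import *
print('pred tip',(proj('scene',U(-.2487,-.0392,.0974))-[210,200])*3)
s=telemetry.observe();Rc=R.from_rotvec(s['ee_rot']);p=s['position']
for x in(-.057,0,.158):print(inU(p+Rc.apply([x,0,.0105])).round(4))
for t,x,z in[(22,-.27,.119),(22,-.33,.143)]:
    a=np.radians(t);plan(U(x+.0105*np.sin(a),-.039,z+.0105*np.cos(a)),-t)
E
```

```text
clock: 9.85
position: [0.5308, -0.1681, 0.1117]
ee_rot: [2.193, 1.838, -0.425]
force: [0.4, 0.2, -2.3]
width: 0.359
gripper_force: 50.0
pred tip [472.19579685 200.04555359]
[-0.2795 -0.039   0.1234]
[-0.2267 -0.0391  0.102 ]
[-0.0802 -0.0393  0.0426]
shift cm [-4.66  0.    0.05] turn [ 0.1  0.1 -0.1]
shift cm [-1.112e+01  1.000e-02  8.000e-02] turn [ 0.1  0.1 -0.1]
```

Prediction matches to 3 crop px, so there is no slip. Next I'll slide out along the slope.

```bash
python3 -m creep '2.5 -3 0 0 0 0 0;2.5 -6 0 0 0 0 0;2.5 -9 0 0 0 0 0;2.5 -11.5 0 0 0 0 0;2.5 -11.5 0 0 0 0 0'; python3 - <<'E'
from h import *
s=telemetry.observe();Rc=R.from_rotvec(s['ee_rot']);p=s['position']
for x in(-.057,0,.158):print(inU(p+Rc.apply([x,0,.0105])).round(4))
plan(p+[0,0,.18],-22)
E
```

```text
clock: 10.48
position: [0.5112, -0.2753, 0.1557]
ee_rot: [2.197, 1.834, -0.423]
force: [-0.2, -0.2, -2.1]
width: 0.355
gripper_force: 50.0
[-0.3884 -0.0381  0.1673]
[-0.3356 -0.0384  0.146 ]
[-0.1891 -0.0393  0.0867]
shift cm [ -6.75   0.08 -16.69] turn [ 0.1  0.  -0.3]
```

```bash
python3 -m creep '2.5 -1.6 0 -4 0 0 0;2.5 -3.3 0 -8 0 0 0;2.5 -5 0 -12.4 0 0 0;2.5 -6.7 0 -16.6 0 0 0;2.5 -6.7 0 -16.6 0 0 0'; python3 -m creep '2.5 0 0 0 0 10 0;2.5 0 0 0 0 15 0;2.5 0 0 0 0 15 0;2.5 0 0 0 0 15 0;2.5 0 0 0 0 15 0'; python3 - <<'E'
from h import *
s=telemetry.observe();Rc=R.from_rotvec(s['ee_rot']);p=s['position']
for x in(-.057,0,.158):print(inU(p+Rc.apply([x,0,.0105])).round(4),proj('scene',p+Rc.apply([x,0,.0105])))
print(s['dq'].round(3))
im=vision.get_image('scene');cv2.imwrite('pics/s4.png',im[:,:,::-1])
E
```

```text
clock: 11.1
position: [0.5131, -0.273, 0.3363]
ee_rot: [2.192, 1.837, -0.418]
force: [0.1, 0.0, -3.9]
width: 0.36
gripper_force: 50.0
clock: 11.72
position: [0.5119, -0.2715, 0.3328]
ee_rot: [2.342, 1.967, -0.143]
force: [0.5, 0.3, -1.5]
width: 0.355
gripper_force: 50.0
[-0.3857 -0.0385  0.3294] [419.10241267 183.66298475]
[-0.3291 -0.0384  0.3224] [398.33315466 180.44605295]
[-0.1723 -0.0383  0.303 ] [350.51950383 173.04023934]
[ 0.001 -0.004  0.006 -0.005 -0.005  0.003  0.005]
```

View pics/s4.png

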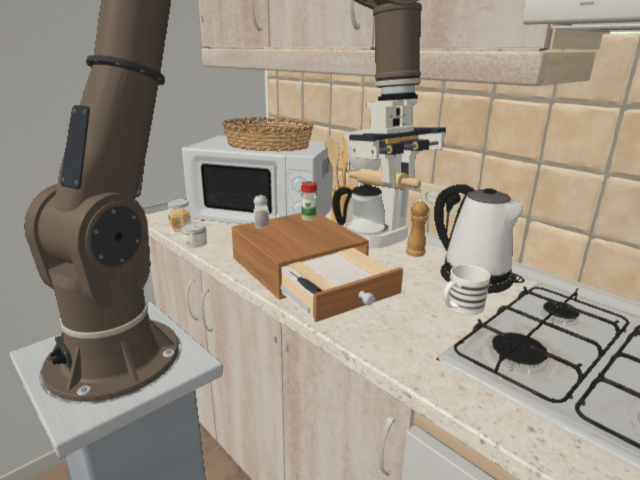

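The picture shows the pin held level, from (350,173) to (419,183), well above the unit. The peeler is still in the drawer and the other things are in place.

```bash
python3 -m creep '2.5 0 0 0 0 0 0;2.5 0 0 0 0 0 0;2.5 0 0 0 0 0 0;2.5 0 0 0 0 0 0'; python3 -c "
from cell import job;print(job.sign_off())"
```

```text
clock: 12.28
position: [0.5114, -0.2731, 0.3338]
ee_rot: [2.344, 1.964, -0.14]
force: [-1.1, -0.4, -1.8]
width: 0.356
gripper_force: 50.0
the job is handed in; nothing more can be done
None
```

The drawer is out to its stop, and the pin was drawn out slantwise and is held still about 0.30 m above the worktop; I handed the job in after 12.3 s, but no verdict was returned.

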